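# Close the sharps bin's swing cover

### The job

Close the sharps bin: with one finger against the upright fin, push the swing cover round on its pivot until it sits squarely over the drop hole, the fin's outer end pointing at the small raised block on the lid's edge. Only push it: do not pinch the fin between the fingers, leave the bin standing where it is without lifting, shoving or tipping it, and do not disturb the bottle, carton and vial rack around it.

Things in the scene. Friction and masses are not known exactly. Their poses are not given: they have to be found in the camera images.
- bin: The sharps bin: a loose square black tub 164 mm wide and 116 mm high with a grey lid 172 mm square (174 mm over its skirt), lid top 124 mm above the table; about 0.8 kg with its contents. Origin at the centre of its underside, z up; the drop hole lies towards its own -y side.
- pivot (a point): The swing cover's upright pivot axis at the lid's upper face: centre of the lid, 124 mm above the table. A white hub, 26 mm across, stands 15 mm above the lid here. Axes as the bin's.
- hole (a point): Centre of the round drop hole, 44 mm across, at the lid's upper face, 42 mm from the pivot towards the bin's -y. A small raised white block (10 mm wide along the lid's edge, 8 mm deep, its top 14 mm above the lid) stands at the lid's edge on the same line, 80 mm from the pivot.
- fin (a point): Point on the white swing cover's fin, 50 mm out from the pivot axis and 28 mm above the lid's upper face. The cover is a disc 60 mm across, its top 8 mm above the lid, centred 42 mm from the pivot; the fin stands upright along the cover's radius, a plate 8 mm thick reaching from 16 to 72 mm from the pivot axis, its lower edge 7 mm and its top 43 mm above the lid. The point turns with the cover: its -y axis points outwards along the fin, its z axis up.
- cover (a joint): Angle of the swing cover about the upright pivot, rad: 0 when it lies squarely over the drop hole, positive counter-clockwise seen from above. It starts open at 1.1 to 2.0, so it must be pushed clockwise. It turns from -0.9 to 2.35 with no click or stop at 0, and a light friction (0.05 N m, about 1 N at the fin) keeps it where it is left.
- spray: A bystander: white spray bottle with clear cap, 48 mm across and 165 mm high. Origin at the centre of its underside.
- carton: A bystander: white and blue carton, 70 x 100 x 80 mm high. Origin at the centre of its underside.
- vial_rack: A bystander: white rack full of small capped vials, 80 x 120 mm and 46 mm high. Origin at the centre of its underside.
There are look-alikes about, which are no part of the job. Of the things that look like the bin, the largest one is meant.

How it is judged:
By the outcome, as a careful person would: the job done as asked, in the order asked, and still so for the second after the job is handed in, with the robot touching nothing.
It also fails if it takes over 34 s, if anything falls off the work surface, if the arm or the gripper's body presses on something with over 40 N, if the wrist force passes 120 N, or if a joint passes its speed limit or range.

### The arm

A 6-joint arm with a two-finger parallel gripper is mounted at the origin on the work surface. World frame = base frame: x ahead of the robot, y to its left, z up, the work surface at z = 0. Lengths are in m, angles in degrees, forces in N, time in s.
With the tool pointing down it reaches from about 0.4 to 0.825 m from the base axis. Payload 7 kg.
Tool frame: the origin (TCP) lies midway between the tips of the shut fingers; the grasp point (between the pads) lies 19 mm behind it; z points along the fingers, y is the line along which they close (so a half turn about z gives the same grasp; the last joint's range is limited). The gripper opens to 88 mm and grips with 3 to 60 N. Pads are 19 mm wide; open, the fingers measure 130 mm over their backs; the gripper's body (78 mm by 193 mm) begins 47 mm behind the grasp point.
Start: joints at [-51.159, 20.546, 0.682, 0, -70.136, -16.507], TCP at [0.256, -0.624, 0.227] pointing down, gripper open.
Joint ranges: [-176.03, 176.03], [-82.01, 121.73], [-58.28, 71.71], [-173.87, 95.51], [-174.79, -0.11], [-173.66, 173.66]. Speed limits (degrees/s): [136.94, 136.94, 172.46, 180, 180, 180].

### API

Orientations are given as [roll, pitch, yaw] about the fixed x, y, z axes, in that order (R = Rz(yaw) Ry(pitch) Rx(roll)).
In Python, from plant import * gives the robot as it stands.
- The arm moves only by the tool move_arm, never from a script. Its argument "commands" is a list of rows, each a list of 7 numbers: the shift along the world's x, y, z in mm, then the turn, a rotation vector about the world's x, y, z in degrees, then the opening in per cent of the stroke, from 0 (shut) to 100 (fully open). In form: [[x, y, z, rx, ry, rz, fingers], ...]. A call has 1 to 20 rows; each row shifts and turns the commanded pose from where the row before left it; what a row does not reach is not made up. A row lasts 1/10 s, in which the tool goes at most 50 mm and 8.59 degrees, less where a joint would pass 70% of its speed; a pose out of reach is approached as far as the arm can. A call with a gripper value outside its range is refused whole. The fingers move at their own pace and stop on an object; "squeeze" is the grip in N (left out, the last holds). Time passes only in rows, so rows that do not move let the fingers close. It gives the time, the measured TCP pose, the force and the opening at its end, in the units of the state.
- get_state(): the state, without advancing time (a new reading comes with each control period).
- capture(name): name is "scene" or "top"; returns a dict with "frame" (400x640x3 uint8, blue, green, red), "camera_matrix" (3x3 intrinsics, pixels), "world_to_cam" (4x4, takes a point from world to camera coordinates). Camera axes: x right, y up, looking along -z (the intrinsics and any distortion apply to the point x, -y, -z); pixel columns grow to the right and rows downward; lengths in m; the calibration is good to about 2 mm. A picture is of the moment at which its call begins. There is no depth.
- close_job(): hands the job in, once; it reports no verdict.
The state is a dict: "time_s": time; "joints": joint angles; "qd": joint speeds; "joint_torque": joint torques, N m; "tcp_pos": TCP position; "eef_rot": TCP orientation; "contact_force": force on the tool from outside, world axes, zero at the start; "moment": the same for the moment, N m; "gripper_width": finger opening in m.
Only numpy, scipy, OpenCV 4.12 (cv2) and the standard library are available. Lean on these libraries where they do the work, as an engineer would, in place of code of your own. Each camera call takes 0.05 s, during which the arm holds its last target. There are 200 camera calls.

## Working session

There is one attempt and no reset: what is moved stays moved. The work goes in short steps, Python scripts to look and compute and a tool call to move; the robot and the scene stay as the last step left them, time stands still between calls to the robot, and variables do not carry over. Pictures are saved under pics/ and viewed, on a budget of 10 in all, crops included, one or two more only if the job needs it, and the job is handed in when it is done.

Besides the shell and the picture viewer there is one more tool, called after ">>>" by a JSON object that holds its "fn" and its "kwargs", one argument or row to a line. move_arm: Moves the arm, as the interface text tells. Its arguments: {"type":"object","properties":{"commands":{"type":"array"},"squeeze":{"type":"number"}},"required":["commands"]}

```bash
mkdir -p pics; python3 - <<'E'
from plant import *
import cv2,pickle
d={n:capture(n) for n in("scene","top")}
pickle.dump(d,open('cap0.pkl','wb'))
for n in d:
    cv2.imwrite(f'pics/{n}0.png',d[n]['frame']);print(n,d[n]['camera_matrix'],d[n]['world_to_cam'],d[n].keys())
print(get_state())
E
```

```text
scene [[427.14746092   0.         320.7385707 ]
 [  0.         427.14746092 198.88244067]
 [  0.           0.           1.        ]] [[ 0.81678516  0.5769301   0.00369716 -0.45826946]
 [-0.31591717  0.44187727  0.83960754  0.03668585]
 [ 0.48276117 -0.68694697  0.54318092 -1.09229643]
 [ 0.          0.          0.          1.        ]] dict_keys(['frame', 'camera_matrix', 'world_to_cam'])
top [[427.1183963    0.         325.06855506]
 [  0.         427.1183963  201.75701447]
 [  0.           0.           1.        ]] [[ 0.00257901 -0.99998304  0.00522233  0.07576561]
 [ 0.99924078  0.00278004  0.03886042 -0.50360581]
 [-0.03887428  0.00511814  0.999231   -1.13990497]
 [ 0.          0.          0.          1.        ]] dict_keys(['frame', 'camera_matrix', 'world_to_cam'])
{'time_s': 0.1, 'joints': array([-5.11590387e+01,  2.05880161e+01,  6.41093042e-01, -1.79130972e-02,
       -7.01369158e+01, -1.65077960e+01]), 'qd': array([-0.00362916, -0.14664002,  0.09316484,  0.17902491, -0.12658596,
       -0.0659547 ]), 'joint_torque': array([-1.55629525e-03, -5.84161663e+01,  2.93749702e+01,  7.01544374e+00,
        1.01259223e-02, -6.89319177e-05]), 'tcp_pos': array([ 0.25632101, -0.62397817,  0.22572382]), 'eef_rot': array([ 1.79914831e+02, -7.67828542e-03, -1.57672928e+02]), 'contact_force': array([ 0.53220444,  0.56483511, -0.95045099]), 'moment': array([ 0.07791057, -0.04701886,  0.0453647 ]), 'gripper_width': 0.08747455058577577}
```

View pics/scene0.png

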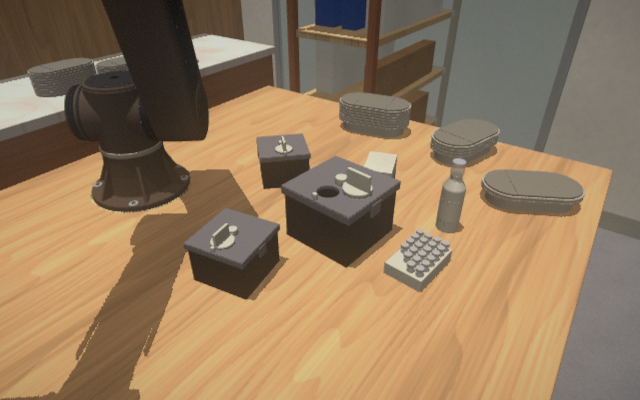

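View pics/top0.png

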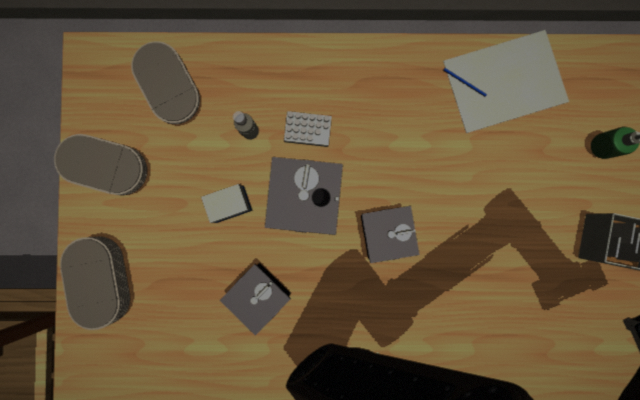

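The scene and top pictures show the largest bin with its centre near (304,195) in the top view. Its hole is at (321,197), the cover at (306,178) and the block at (337,199). The rack, carton and spray bottle stand around it. Next I'll enlarge both views of the bin.

```bash
python3 - <<'E'
import cv2,pickle,numpy as np
d=pickle.load(open('cap0.pkl','rb'))
a=cv2.resize(d['top']['frame'][150:245,255:350],(570,570),interpolation=cv2.INTER_CUBIC)
cv2.imwrite('pics/z.png',cv2.convertScaleAbs(a,alpha=1.3,beta=20))
E
cat > h.py <<'E'
import numpy as np
def proj(d,P):
    P=np.atleast_2d(P);c=P@d['world_to_cam'][:3,:3].T+d['world_to_cam'][:3,3]
    q=np.c_[c[:,0],-c[:,1],-c[:,2]]@d['camera_matrix'].T
    return q[:,:2]/q[:,2:]
def back(d,uv,z):
    R=d['world_to_cam'][:3,:3];t=d['world_to_cam'][:3,3]
    r=np.linalg.solve(d['camera_matrix'],[uv[0],uv[1],1]);r=R.T@(r*[1,-1,-1]);o=-R.T@t
    return o+r*(z-o[2])/r[2]
E
```

```text
(no output)
```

View pics/z.png

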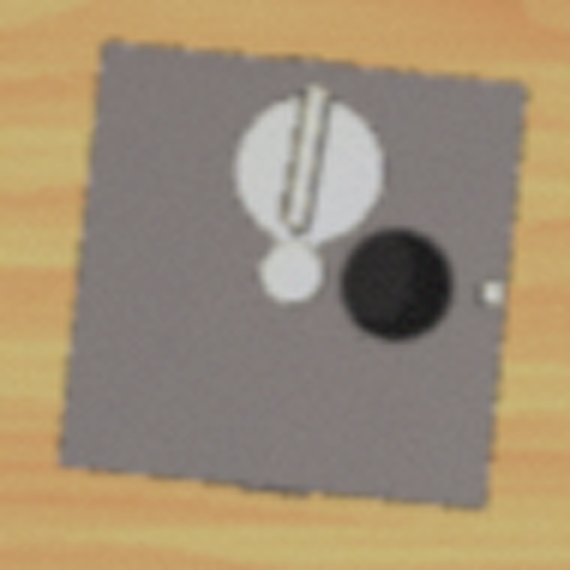

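The crop (6x, offset 255,150) shows the lid corners at (105,42), (525,88), (487,508) and (62,465). The hub is at (291,271), the hole at (397,285), the block at (493,293) and the fin runs from (296,225) to (317,90).

```bash
python3 - <<'E'
import pickle,numpy as np
from h import *
D=pickle.load(open('cap0.pkl','rb'));d=D['top']
b=lambda u,v,z:back(d,((u+.5)/6-.5+255,(v+.5)/6-.5+150),z)
C=np.array([b(*c,.124) for c in((105,42),(525,88),(487,508),(62,465))])
ctr=C.mean(0);print('corners',C.round(4),'ctr',ctr,'sides',np.linalg.norm(C-np.roll(C,1,0),axis=1))
hub=b(291,271,.139);hole=b(397,285,.124);blk=b(493,293,.138)
f0=b(296,225,.167);f1=b(317,90,.167)
print(hub,hole,blk,f0,f1)
ang=lambda v:np.degrees(np.arctan2(v[1],v[0]))
e=(C[1]-C[0])+(C[2]-C[3]);g=(C[2]-C[1])+(C[3]-C[0])
print('-y dir: edges',ang(e),ang(g)-0,'block',ang(blk-ctr),'hole',ang(hole-ctr),'dist',np.linalg.norm((blk-ctr)[:2]),np.linalg.norm((hole-ctr)[:2]))
print('fin',ang(f1-f0),ang(f1-ctr),np.linalg.norm((f1-ctr)[:2]),np.linalg.norm((f0-ctr)[:2]))
s=D['scene']
for P in(f0,f1,ctr,blk,hole):print(proj(s,P))
for n,uv,z in(('rack',(308,130),.046),('carton',(226,203),.08),('spray top',(239,117),.165)):print(n,back(d,uv,z))
E
```

```text
corners [[0.6085 0.2068 0.124 ]
 [0.5904 0.0366 0.124 ]
 [0.4204 0.0517 0.124 ]
 [0.4373 0.2229 0.124 ]] ctr [0.51415844 0.12948361 0.124     ] sides [0.17195499 0.1712376  0.17057698 0.17200465]
[0.51497223 0.13034341 0.139     ] [0.51025887 0.08819932 0.124     ] [0.50647737 0.04985741 0.138     ] [0.5312817  0.12718749 0.167     ] [0.58383667 0.11927162 0.167     ]
-y dir: edges -95.8586226329866 174.77914781873307 block -95.50993854947878 hole -95.39595049364246 dist 0.07999582087689586 0.04146805870504669
fin -8.565542038742702 -8.337867418543617 0.07042258909776908 0.017276521871069615
[[346.22416689 165.3968554 ]]
[[367.64239129 174.8202008 ]]
[[338.92085321 181.32552278]]
[[312.63477733 191.1672048 ]]
[[325.74998531 189.42992662]]
rack [0.69018863 0.12255123 0.046     ]
carton [0.49682794 0.32741672 0.08      ]
spray top [0.69550863 0.28006372 0.165     ]
```

Pivot is at about (0.5145, 0.130), and the closed direction is about −95.4°. The fin is at −8.4°, so the cover stands at about 87° (1.52 rad), which fits the given sizes. I'll move in with the fingers shut and their closing axis along the fin's normal, so that only one finger touches.

>>> {"fn": "move_arm", "kwargs": {
  "commands": [
    [15.5, 39.5, 2.5, 0, 0, 7.5, 0],
    [15.5, 39.5, 2.5, 0, 0, 7.5, 0],
    [15.5, 39.5, 2.5, 0, 0, 7.5, 0],
    [15.5, 39.5, 2.5, 0, 0, 7.5, 0],
    [15.5, 39.5, 2.5, 0, 0, 7.5, 0],
    [15.5, 39.5, 2.5, 0, 0, 7.5, 0],
    [15.5, 39.5, 2.5, 0, 0, 7.5, 0],
    [15.5, 39.5, 2.5, 0, 0, 7.5, 0],
    [15.5, 39.5, 2.5, 0, 0, 7.5, 0],
    [15.5, 39.5, 2.5, 0, 0, 7.5, 0],
    [15.5, 39.5, 2.5, 0, 0, 7.5, 0],
    [15.5, 39.5, 2.5, 0, 0, 7.5, 0],
    [15.5, 39.5, 2.5, 0, 0, 7.5, 0],
    [15.5, 39.5, 2.5, 0, 0, 7.5, 0],
    [15.5, 39.5, 2.5, 0, 0, 7.5, 0],
    [15.5, 39.5, 2.5, 0, 0, 7.5, 0],
    [15.5, 39.5, 2.5, 0, 0, 7.5, 0],
    [15.5, 39.5, 2.5, 0, 0, 7.5, 0],
    [15.5, 39.5, 2.5, 0, 0, 7.5, 0],
    [15.5, 39.5, 2.5, 0, 0, 7.5, 0]
  ],
  "squeeze": 5
}}

```text
time_s: 2.1
tcp_pos: [0.5666, 0.1674, 0.2764]
eef_rot: [180.0, 0.0, -7.3]
contact_force: [1.0, 0.0, 0.3]
gripper_width: 0.0005
```

>>> {"fn": "move_arm", "kwargs": {
  "commands": [
    [0, 0, 0, 0, 0, 0, 0],
    [0, 0, 0, 0, 0, 0, 0]
  ]
}}

```text
time_s: 2.3
tcp_pos: [0.5662, 0.1665, 0.2755]
eef_rot: [179.9, 0.1, -7.6]
contact_force: [-0.1, -0.1, 0.5]
gripper_width: 0.0007
```

>>> {"fn": "move_arm", "kwargs": {
  "commands": [
    [1, 0.5, -13, 0, 0, 0, 0],
    [1, 0.5, -13, 0, 0, 0, 0],
    [1, 0.5, -13, 0, 0, 0, 0],
    [1, 0.5, -13, 0, 0, 0, 0],
    [0, 0, -13, 0, 0, 0, 0],
    [0, 0, -13, 0, 0, 0, 0],
    [0, 0, -13, 0, 0, 0, 0],
    [0, 0, -13, 0, 0, 0, 0],
    [0, 0, -13, 0, 0, 0, 0],
    [0, 0, -11, 0, 0, 0, 0],
    [0, 0, 0, 0, 0, 0, 0]
  ]
}}

```text
time_s: 3.4
tcp_pos: [0.5695, 0.1672, 0.1466]
eef_rot: [179.9, 0.1, -7.7]
contact_force: [0.3, -0.4, 0.2]
gripper_width: 0.0003
```

```bash
python3 - <<'E'
from plant import *
import cv2,pickle,numpy as np
d={n:capture(n) for n in("scene","top")}
pickle.dump(d,open('cap1.pkl','wb'))
a=cv2.resize(d['top']['frame'][150:245,255:350],(400,400),interpolation=cv2.INTER_CUBIC)
b=cv2.resize(d['scene']['frame'][120:220,280:380],(400,400),interpolation=cv2.INTER_CUBIC)
cv2.imwrite('pics/c1.png',cv2.convertScaleAbs(np.hstack([a,b]),alpha=1.3,beta=20))
E
```

```text
(no output)
```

View pics/c1.png

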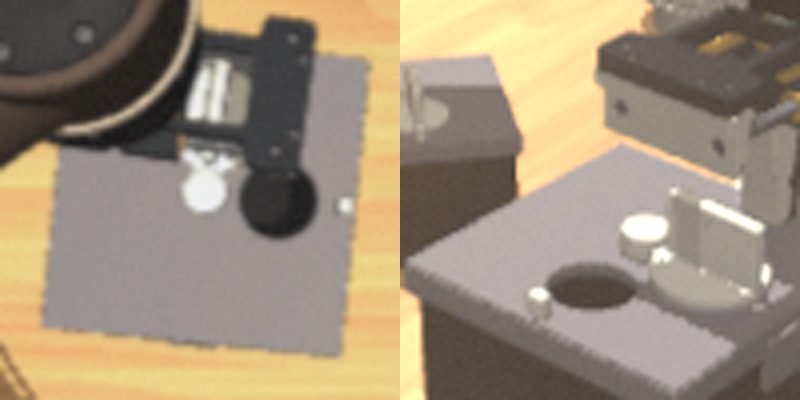

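The picture shows the shut finger standing behind the fin on its far (open) side, in line with it and clear of the lid. Next I'll close in slowly to make contact.

>>> {"fn": "move_arm", "kwargs": {
  "commands": [
    [-0.6, -4, 0, 0, 0, 0, 0],
    [-0.6, -4, 0, 0, 0, 0, 0],
    [-0.6, -4, 0, 0, 0, 0, 0],
    [-0.6, -4, 0, 0, 0, 0, 0],
    [-0.6, -4, 0, 0, 0, 0, 0],
    [-0.6, -4, 0, 0, 0, 0, 0],
    [0, 0, 0, 0, 0, 0, 0]
  ]
}}

```text
time_s: 4.2
tcp_pos: [0.5668, 0.1431, 0.1486]
eef_rot: [180.0, 0.0, -7.7]
contact_force: [0.5, -0.2, 1.1]
gripper_width: 0.0006
```

```bash
python3 - <<'E'
import numpy as np
p=np.array([.5145,.1298]);t=np.array([.5659,.1432]);r=t-p
print('local',np.hypot(*r),np.degrees(np.arctan2(r[1],r[0])))
for k in range(11):
    a=np.radians(-8*k);R=np.array([[np.cos(a),-np.sin(a)],[np.sin(a),np.cos(a)]])
    q=p+R@r; 
    if k:print(-8*k,(q*1000).round(1),((q-o)*1000).round(1))
    o=q
E
```

```text
local 0.053117981889375276 14.611798148455213
-8 [567.3 135.9] [ 1.4 -7.3]
-16 [567.6 128.5] [ 0.3 -7.4]
-24 [566.9 121.1] [-0.7 -7.4]
-32 [565.2 113.9] [-1.7 -7.2]
-40 [562.5 107. ] [-2.7 -6.9]
-48 [558.9 100.6] [-3.6 -6.5]
-56 [554.4  94.7] [-4.5 -5.9]
-64 [549.1  89.5] [-5.3 -5.2]
-72 [543.1  85.1] [-5.9 -4.4]
-80 [536.6  81.5] [-6.5 -3.5]
```

>>> {"fn": "move_arm", "kwargs": {
  "commands": [
    [0.7, -3.6, 0, 0, 0, -4, 0],
    [0.7, -3.7, 0, 0, 0, -4, 0],
    [0.2, -3.7, 0, 0, 0, -4, 0],
    [0.1, -3.7, 0, 0, 0, -4, 0],
    [-0.3, -3.7, 0, 0, 0, -4, 0],
    [-0.4, -3.7, 0, 0, 0, -4, 0],
    [-0.8, -3.6, 0, 0, 0, -4, 0],
    [-0.9, -3.6, 0, 0, 0, -4, 0],
    [-1.3, -3.5, 0, 0, 0, -4, 0],
    [-1.4, -3.4, 0, 0, 0, -4, 0],
    [-1.8, -3.3, 0, 0, 0, -4, 0],
    [-1.8, -3.2, 0, 0, 0, -4, 0],
    [-2.2, -3.0, 0, 0, 0, -4, 0],
    [-2.3, -2.9, 0, 0, 0, -4, 0],
    [-2.6, -2.6, 0, 0, 0, -4, 0],
    [-2.7, -2.6, 0, 0, 0, -4, 0],
    [0, 0, 0, 0, 0, 0, 0]
  ]
}}

```text
time_s: 5.9
tcp_pos: [0.5502, 0.0899, 0.1487]
eef_rot: [-180.0, 0.0, -71.7]
contact_force: [0.5, -0.3, 0.4]
gripper_width: 0.0005
```

```bash
cat > look.py <<'E'
from plant import *
import cv2,pickle,numpy as np,sys
d={n:capture(n) for n in("scene","top")}
pickle.dump(d,open(sys.argv[1]+'.pkl','wb'))
a=cv2.resize(d['top']['frame'][150:245,255:350],(400,400),interpolation=cv2.INTER_CUBIC)
b=cv2.resize(d['scene']['frame'][140:220,290:370],(400,400),interpolation=cv2.INTER_CUBIC)
cv2.imwrite('pics/'+sys.argv[1]+'.png',cv2.convertScaleAbs(np.hstack([a,b]),alpha=1.3,beta=20))
E
python3 look.py c2
```

```text
(no output)
```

View pics/c2.png

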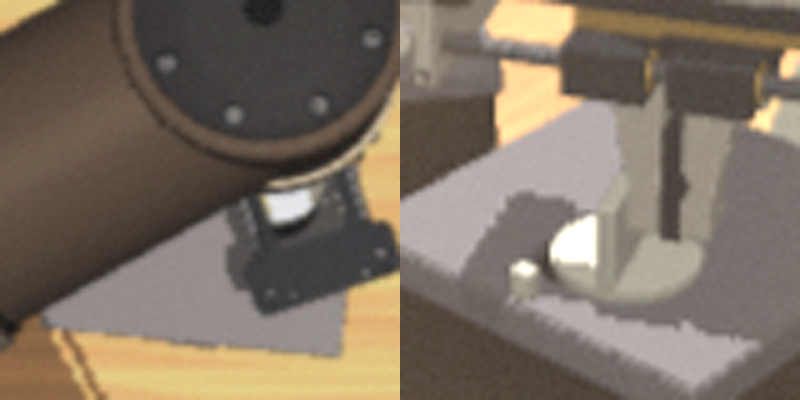

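The right panel shows the cover pushed most of the way: the fin's outer top end is at crop (604,213) and the left face is sunlit. The finger is behind it and the block is at (523,275). I'll estimate the fin angle from the projection.

```bash
python3 - <<'E'
import pickle,numpy as np
from h import *
d=pickle.load(open('c2.pkl','rb'))['scene']
def cr(P):
    q=proj(d,P); return ((q-[290,140])*5+[400,0]).round(0).tolist()
p=np.array([.5145,.1298])
def w(a,r,n,z):
    a=np.radians(a);return [*(p+[r*np.cos(a)-n*np.sin(a),r*np.sin(a)+n*np.cos(a)]),z]
print('block top ctr, hub',cr([w(-95.4,.08,0,.138),w(0,0,0,.139)]))
for a in(-68,-72,-76,-80,-84,-88,-95.4):
    print(a,cr([w(a,.072,-.004,.167),w(a,.072,.004,.167),w(a,.072,-.004,.131),w(a,.072,.004,.131),w(a,.016,-.004,.167),w(a,.016,.004,.167)]))
t=np.array([.5502,.0899])-p
for a in(-76,-80,-84):
    a=np.radians(a);print(t@[np.cos(a),np.sin(a)],t@[-np.sin(a),np.cos(a)])
E
```

```text
block top ctr, hub [[515.0, 256.0], [647.0, 174.0]]
-68 [[600.0, 201.0], [622.0, 204.0], [599.0, 284.0], [620.0, 287.0], [631.0, 130.0], [651.0, 133.0]]
-72 [[587.0, 199.0], [608.0, 202.0], [586.0, 282.0], [606.0, 285.0], [628.0, 130.0], [648.0, 133.0]]
-76 [[574.0, 196.0], [595.0, 200.0], [574.0, 279.0], [593.0, 283.0], [626.0, 129.0], [645.0, 132.0]]
-80 [[562.0, 193.0], [582.0, 198.0], [562.0, 276.0], [581.0, 280.0], [623.0, 128.0], [642.0, 132.0]]
-84 [[550.0, 190.0], [569.0, 195.0], [550.0, 272.0], [569.0, 277.0], [621.0, 127.0], [639.0, 132.0]]
-88 [[539.0, 186.0], [557.0, 192.0], [539.0, 268.0], [557.0, 274.0], [619.0, 126.0], [636.0, 131.0]]
-95.4 [[520.0, 178.0], [537.0, 185.0], [521.0, 259.0], [537.0, 267.0], [615.0, 124.0], [631.0, 130.0]]
0.04735141115132042 0.024986873793626393
0.04549306928789653 0.028229074493625366
0.04341308976384935 0.03133374598026805
```

The block appears about 8–12 crop px off its prediction both before and after the push. So this is a constant calibration bias and the bin hasn't moved. With that offset the fin is at about −72°, parallel to the tool. I'll continue 22° more, then back off and measure.

>>> {"fn": "move_arm", "kwargs": {
  "commands": [
    [-1.4, -1.2, 0, 0, 0, -2, 0],
    [-1.5, -1.2, 0, 0, 0, -2, 0],
    [-1.5, -1.1, 0, 0, 0, -2, 0],
    [-1.5, -1.1, 0, 0, 0, -2, 0],
    [-1.6, -1.0, 0, 0, 0, -2, 0],
    [-1.6, -1.0, 0, 0, 0, -2, 0],
    [-1.6, -0.9, 0, 0, 0, -2, 0],
    [-1.7, -0.8, 0, 0, 0, -2, 0],
    [-1.7, -0.8, 0, 0, 0, -2, 0],
    [-1.7, -0.7, 0, 0, 0, -2, 0],
    [-1.7, -0.7, 0, 0, 0, -2, 0],
    [0, 0, 0, 0, 0, 0, 0]
  ]
}}

```text
time_s: 7.2
tcp_pos: [0.5329, 0.0796, 0.1487]
eef_rot: [-180.0, 0.0, -93.6]
contact_force: [1.4, 0.4, 0.2]
gripper_width: 0.0007
```

>>> {"fn": "move_arm", "kwargs": {
  "commands": [
    [8, 0, 0, 0, 0, 0, 0],
    [8, 0, 0, 0, 0, 0, 0],
    [0, 0, 20, 0, 0, 0, 0],
    [0, 0, 30, 0, 0, 0, 0],
    [0, -45, 30, 0, 0, 0, 0],
    [0, -50, 0, 0, 0, 0, 0],
    [0, -50, 0, 0, 0, 0, 0],
    [0, -50, 0, 0, 0, 0, 0],
    [0, -50, 0, 0, 0, 0, 0],
    [0, 0, 0, 0, 0, 0, 0]
  ]
}}

```text
time_s: 8.2
tcp_pos: [0.5483, -0.1675, 0.2258]
eef_rot: [179.9, -0.1, -93.9]
contact_force: [0.1, 0.4, -0.5]
gripper_width: 0.0005
```

```bash
python3 look.py c3
```

```text
(no output)
```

View pics/c3.png

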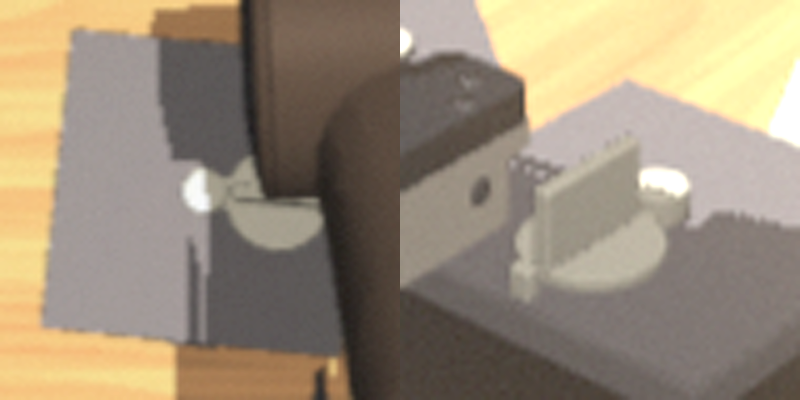

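The cover is nearly closed, with the fin standing just right of the block in the right panel. The arm still hides part of the top view, so I'll move it further away.

>>> {"fn": "move_arm", "kwargs": {
  "commands": [
    [-10, -45, 0, 0, 0, 0, 0],
    [-10, -45, 0, 0, 0, 0, 0],
    [-10, -45, 0, 0, 0, 0, 0],
    [-10, -45, 0, 0, 0, 0, 0],
    [-10, -45, 0, 0, 0, 0, 0],
    [0, 0, 0, 0, 0, 0, 0]
  ]
}}

```text
time_s: 8.9
tcp_pos: [0.4979, -0.3904, 0.2255]
eef_rot: [179.9, -0.0, -93.8]
contact_force: [-0.1, 0.6, 0.1]
gripper_width: 0.0001
```

```bash
python3 look.py c4; python3 - <<'E'
import pickle,cv2,numpy as np
d=pickle.load(open('c4.pkl','rb'));z=pickle.load(open('cap0.pkl','rb'))
a=cv2.resize(d['top']['frame'][160:235,265:340],(600,600),interpolation=cv2.INTER_CUBIC)
cv2.imwrite('pics/c4z.png',cv2.convertScaleAbs(a,alpha=1.6,beta=20))
E
```

```text
(no output)
```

View pics/c4z.png

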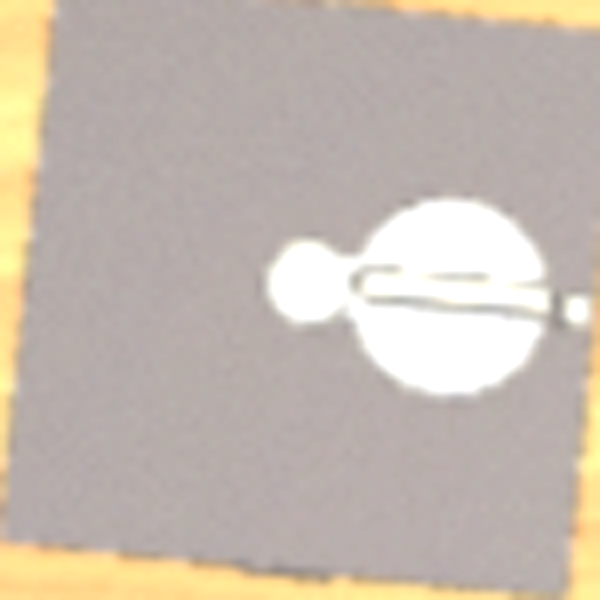

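The fin runs from about (363,284) to (548,300), the disc is centred near (450,296), the block is at (578,310) and the hub at (306,282). Now the numbers, along with a check on whether the bin or bystanders have shifted.

```bash
python3 - <<'E'
import pickle,numpy as np,cv2
from h import *
D=pickle.load(open('c4.pkl','rb'));d=D['top'];d0=pickle.load(open('cap0.pkl','rb'))
b=lambda u,v,z:back(d,((u+.5)/8-.5+265,(v+.5)/8-.5+160),z)
ang=lambda v:np.degrees(np.arctan2(v[1],v[0]))
f0=b(363,284,.167);f1=b(548,300,.167);blk=b(578,310,.138);hub=b(306,282,.139)
g=d['frame'].astype(int).min(2)[160:235,265:345]
m=(g>135).astype(np.uint8);n,l,s,c=cv2.connectedComponentsWithStats(m);print(s[:,4],c)
cs,_=cv2.findContours(m,0,1);c=max(cs,key=len)[:,0]+[265,160]
print(s[1:])
P=np.array([back(d,p,.132) for p in c])[:,:2]
pv=np.array([.5145,.1298]);
P=P[np.linalg.norm(P-pv,axis=1)>.032]
# keep disc rim: near 30 mm of guess
from scipy.optimize import least_squares
x=least_squares(lambda x:np.linalg.norm(P-x[:2],axis=1)-.03,b(450,296,.132)[:2],loss='soft_l1',f_scale=.001).x
print('disc',x,'ang',ang(x-pv),'r',np.linalg.norm(x-pv))
print('fin dir',ang(f1-f0),'from pivot',ang(f1[:2]-pv),np.linalg.norm(f1[:2]-pv),'blk',ang(blk[:2]-pv),'hub',hub,'hub->blk',ang(blk-hub))
# motion of things between pictures: phase correlation patches
for n,(r0,r1,c0,c1) in dict(binW=(215,240,262,340),binL=(160,240,258,285),rack=(105,155,275,340),carton=(175,230,195,255),spray=(100,145,225,265)).items():
    a,bb=[cv2.cvtColor(q['top']['frame'][r0:r1,c0:c1],6).astype(np.float32) for q in(d0,D)]
    print(n,cv2.phaseCorrelate(a,bb,cv2.createHanningWindow(a.shape[::-1],5)),abs(a-bb).mean())
E
```

```text
[5522  473    5] [[38.32777979 37.05324158]
 [52.84566596 36.36575053]
 [71.6        38.2       ]]
[[ 34  25  34  24 473]
 [ 71  37   2   3   5]]
disc [0.51294009 0.09565909] ang -92.61603899764724 r 0.03417653142788215
fin dir -94.7860053347002 from pivot -95.0751170954393 0.07070305493219985 blk -95.54314623671968 hub [0.51482086 0.13098956 0.139     ] hub->blk -95.68655728614227
binW ((-0.1494043937010332, 0.427306566336787), 0.9240588285923004) 19.117435
binL ((0.2848904808352035, -0.039733606287562395), 0.9460939546426137) 7.194807
rack ((0.07129635975032755, 0.04476018571585527), 0.9774736250771416) 22.3
carton ((0.06377648717175077, 0.07670074473946187), 0.9129631969663832) 22.38303
spray ((-0.029694605606696456, 0.5028460054809294), 0.9701422627766927) 7.135854
```

```bash
python3 - <<'E'
import pickle,numpy as np,cv2
from h import *
from scipy.optimize import least_squares
D=pickle.load(open('c4.pkl','rb'));d=D['top']
ang=lambda v:np.degrees(np.arctan2(v[1],v[0]))
g=cv2.cvtColor(d['frame'],6);K=8
z=cv2.resize(g[160:235,265:345],None,fx=K,fy=K,interpolation=cv2.INTER_CUBIC)
w=lambda c,h:np.array([back(d,((p[0]+.5)/K-.5+265,(p[1]+.5)/K-.5+160),h) for p in c])[:,:2]
lid=np.median(z[300:500,100:250]);disc=np.median(z[330:380,420:480]);print(lid,disc)
m=((z>(lid+disc)/2)).astype(np.uint8);m[:40]=0;m[545:]=0;m[:,:250]=0;m[:,600:]=0
cs,_=cv2.findContours(m,0,1);C=np.vstack(cs)[:,0]
def fit(h,r,guess):
    P=w(C,h);x=np.array(guess)
    for tol in(.005,.003,.002):
        Q=P[abs(np.linalg.norm(P-x[:2],axis=1)-r)<tol]
        x=least_squares(lambda x:np.linalg.norm(Q-x[:2],axis=1)-r,x,loss='soft_l1',f_scale=.0005).x
    return x,len(Q)
dc,n=fit(.132,.03,w([(450,296)],.132)[0]);hb,k=fit(.139,.013,w([(306,282)],.139)[0])
print(dc,n,hb,k,'sep',np.linalg.norm(dc-hb),'ang hub-disc',ang(dc-hb))
pv=np.array([.5145,.1298]);print('pivot-disc',ang(dc-pv),np.linalg.norm(dc-pv))
B=C[(C[:,0]>562)];print('blk px',B.min(0),B.max(0)); bl=w([(B.min(0)+B.max(0))/2],.138)[0];print('hub-blk',ang(bl-hb),np.linalg.norm(bl-hb),'pv-blk',ang(bl-pv))
# lid outline: non-wood by saturation
f=d['frame'];hsv=cv2.cvtColor(f,cv2.COLOR_BGR2HSV)
s=((hsv[...,1]<70)).astype(np.uint8);s[:140]=0;s[250:]=0;s[:,:250]=0;s[:,352:]=0
cs,_=cv2.findContours(cv2.morphologyEx(s,cv2.MORPH_OPEN,np.ones((5,5))),0,1);c=max(cs,key=cv2.contourArea)
R=cv2.minAreaRect(c);q=np.array([back(d,p,.124) for p in cv2.boxPoints(R)])[:,:2]
print('lid ctr',q.mean(0),'edges',[round(ang(q[(i+1)%4]-q[i]),2) for i in range(4)],np.linalg.norm(q-np.roll(q,1,0),axis=1))
E
```

```text
97.0 165.0
[0.51094386 0.08884677] 502 [0.51492232 0.12888964] 187 sep 0.040240018216520505 ang hub-disc -95.67399828391291
pivot-disc -94.9627818270999 0.04110733509532509
blk px [567 298] [599 544]
hub-blk -117.13264387977983 0.09070645362413765 pv-blk -116.63638035610079
lid ctr [0.51404043 0.1302633 ] edges [np.float64(-5.55), np.float64(-95.85), np.float64(174.07), np.float64(84.14)] [0.17134002 0.17412818 0.17247317 0.17415851]
```

All estimates put the fin within about 1° of the block line, at the limit of what I can measure. The bin and bystanders are where they were and the arm is clear, so I'm handing in.

```bash
python3 -c "
from plant import *
print(close_job())"
```

```text
the job is handed in; nothing more can be done
None
```

The sharps bin's swing cover is closed over the drop hole, and I handed the job in at about 9 s of the 34 s allowed. I pushed the fin about 87° clockwise with the back of one shut finger, never pinching it. I then backed off and moved the arm well clear.

**Cover angle:** measured four ways in the top view, the fin and disc point at −94.8° to −95.7°. The block and lid edges point at −95.4° to −95.9°. That leaves the cover about 0.5° short of square, give or take 0.5°, so I made no further push.

**Bin and bystanders:** the lid centre agrees with its first position to about 1 mm. The bottle, carton and vial rack show no shift beyond about half a pixel. Reported forces stayed under 2 N at the end of every move.

**Checks that disagreed or failed:**
- The first disc fit gave −92.6° with the wrong radius because of a poor threshold; I replaced it.
- The second automatic fit of the block also failed, because it picked up the lid's edge. I used the block position read by hand instead.
- The scene camera shows a constant offset of about 2 pixels from the calibration, so the final angle rests on the top view.

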